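# Clip a circuit board down on its test stand with a push-on collar

## Task

Take the flanged aluminium collar off the bench and slide it, flange down, onto the upright post of the test stand, over the post's two sprung balls, until you feel them click out above it and it stays on by itself, holding the circuit board pressed down on its sprung contacts. Push gently and stop at the click: do not ram the collar against the hard shoulder of the post. Let go, and leave the other things on the bench where they are.

Things in the scene. Friction and masses are not known exactly. Their poses are not given: they have to be found in the camera images.
- collar: loose push-on collar of plain aluminium, about 50 g, standing upright on its flange. 38 mm tall: flange 36 mm across, 4 mm thick at the bottom; above it a twelve-sided tube 26 mm across its flats (one pair of flats faces its x); plain bore 16.4 mm right through. Origin: centre of the flange's underside, z up along the bore. Any yaw will do on the post.
- stand: test stand, fixed on the bench (place and yaw vary): aluminium base plate 230 x 130 x 14 mm, long side along its x, over it a sprung circuit board with an upright steel post through its middle. Origin on the bench under the centre, on the axis of the post, z up. More than 30 N between collar and stand counts as ramming.
- board_hole (a point): nominal centre of the board's top at rest, on the post's axis 52 mm above the bench (really up to 15 mm higher or lower, with the post). Board 200 x 110 mm, long side along the stand's x, with a 25 mm square hole for the post. Within 60 mm of the post along x it carries nothing over 3 mm high; at its two x ends stand parts up to 26 mm high.
- board (a joint): how far the circuit board is pressed down from its own rest height, in m: 0 at rest, at most 0.01. It floats on sprung contact pins: 3 N to start it, then 0.4 N per mm. It springs back to 0 unless the clicked collar holds it down (by about 5 mm). At the click the push needed dips 3 to 6 N below the drag of the balls, then is about 5 N, the board's alone.
- post_tip (a point): nominal place of the post's tip, 104 mm above the bench. The height of post and board together is set by hand: real tip, balls, shoulder and board all lie up to 15 mm higher or lower, and neither this point nor the stand's origin shows it, so find it by feel. Post 14 mm thick; its cone-shaped tip (5 mm across at the top, 9 mm long) guides the collar on.
- catch (a point): nominal centre of the ball catch, 15 mm below the tip, 89 mm above the bench (really up to 15 mm off in height). Two brass balls face the stand's +y and -y, 3 mm out of the post, sprung (6 N plus 1 N per mm each). Getting the collar's lower edge over them takes about 6 to 10 N; then they drag with 1 N or less.
- click (a point): nominal place of the collar's underside at the click, on the post's axis 47 mm above the bench, 42 mm under the ball centres (up to 15 mm off in height, as they are). Here the balls snap out over the collar's top rim and hold it. 1.5 mm lower a hard shoulder of the post, 22 mm across, stops the flange.
- jar: bystander: white plastic flux jar with black lid, 46 mm across, 42 mm tall; origin at the centre of its underside
- meter: bystander: yellow multimeter lying on its back, 190 x 90 x 52 mm; origin at the centre of its underside
- screwdriver: bystander: red-handled screwdriver lying on the bench; origin under its middle
Mind the look-alikes: they are no part of the job. Several things have the shape of the collar; the one meant has the colours described above.

How it is judged:
By the outcome, as a careful person would: the job done as asked, in the order asked, and still so for the second after the job is handed in, with the robot touching nothing.
It also fails if it takes over 51 s, if anything falls off the work surface, if the arm or the gripper's body presses on something with over 40 N, if the wrist force passes 120 N, or if a joint passes its speed limit or range.

## Robot

A 6-joint arm with a two-finger parallel gripper is mounted at the origin on the work surface. World frame = base frame: x ahead of the robot, y to its left, z up, the work surface at z = 0. Lengths are in m, angles in rad, forces in N, time in s.
With the tool pointing down it reaches from about 0.35 to 0.925 m from the base axis. Payload 6.4 kg.
Tool frame: the origin (TCP) lies between the finger pads; the fingertips stand 22 mm ahead of it and the grasp point (between the pads) lies 3 mm ahead of it; z points along the fingers, y is the direction in which the jaws open and shut (so a half turn about z gives the same grasp; the last joint's range is limited). The gripper opens to 85 mm and grips with 20 to 120 N. Pads are 22 mm wide; open, the fingers measure 114 mm over their backs; the gripper's body (76 mm by 85 mm) begins 54 mm behind the grasp point. The pads swing forward as they close: fully open they stand 13 mm farther back than shut.
Start: joints at [1.066, 0.245, 1.558, -0, 1.339, -0.174], TCP at [0.211, 0.615, 0.253] pointing down, gripper open.
Joint ranges: [-3.13, 3.13], [-1.02, 2.26], [0.13, 2.54], [-0.95, 4.09], [0.21, 2.88], [-2.74, 2.74]. Speed limits (rad/s): [2.57, 2.57, 3.14, 3.14, 3.14, 3.14].

## Interface

Orientations are given as a 3x3 rotation matrix whose columns are the frame's x, y, z axes.
In Python, from plant import state, camera, calibration, close_job gives the robot as it stands.
- The arm moves only by the tool jog_arm, never from a script. Its argument "plan" is one flat list of numbers, 7 for each row, row after row: the turn, a rotation vector about the tool's x, y, z each as a share of 30 degrees, from -1 to 1, then the shift along the tool's x, y, z each as a share of 0.3 m, from -1 to 1, then the opening, from 0 (shut) to 1 (fully open). A call has 1 to 10 rows; each row is the pose to reach, as a shift and turn from the pose commanded when the call began, along the tool's axes at that moment; what a row does not reach only later rows make up. A row lasts 1/10 s, in which the tool goes at most 50 mm and 8.59 degrees, less where a joint would pass 70% of its speed; a pose out of reach is approached as far as the arm can. A call with a number of a shift or a turn outside -1 to 1 is refused whole. A call with a gripper value outside its range is refused whole. The fingers move at their own pace and stop on an object; the grip force is fixed at half the most. Time passes only in rows, so rows that repeat a pose let the fingers close. It gives the time, the measured TCP pose, the force and the opening at its end, in the units of the state.
- state(): the state, without advancing time (a new reading comes with each control period).
- camera(name): name is "scene" or "top" or "wrist"; returns the picture (480x640x3 uint8, red, green, blue); there is no depth.
- calibration(name): a dict with "vertical_fov" (degrees; the focal length in pixels is half the picture's height over the tangent of half this angle, whatever the lens; pixels are square), "cx", "cy" (the principal point, pixels), "k1" (the pictures are not rectified: a ray, as slopes to the right and down, at radius r is drawn at 1 + k1 r^2 times it, then the intrinsics apply), "eye" and "orientation" of the camera in the world; the wrist camera has in their place "hand_eye" (4x4, takes a point from camera to tool coordinates, whose origin is the TCP and whose axes are the flange's). Camera axes: x right, y up, looking along -z (the intrinsics and any distortion apply to the point x, -y, -z); pixel columns grow to the right and rows downward; lengths in m; the calibration is good to about 2 mm. A picture is of the moment at which its call begins: read the wrist's pose just before it. calibration takes no time and is no camera call.
- close_job(): hands the job in, once; it reports no verdict.
The state is a dict: "clock": time; "joint_positions": joint angles; "joint_velocities": joint speeds; "effort": joint torques, N m; "tcp_pos": TCP position; "eef_rot": TCP orientation; "force": force on the tool from outside, world axes, zero at the start; "moment": the same for the moment, N m; "grip_width": finger opening in m.
Only numpy, scipy, OpenCV 4.12 (cv2) and the standard library are available. Lean on these libraries where they do the work, as an engineer would, in place of code of your own. Each camera call takes 0.05 s, during which the arm holds its last target. There are 200 camera calls.

## Working session

There is one attempt and no reset: what is moved stays moved. The work goes in short steps, Python scripts to look and compute and a tool call to move; the robot and the scene stay as the last step left them, time stands still between calls to the robot, and variables do not carry over. Pictures are saved under pics/ and viewed, about 8 in all and at most 12, crops included, and the job is handed in when it is done.

Besides the shell and the picture viewer there is one more tool, called after "Call:" as name(argument=value, ...) on one line, values as JSON. jog_arm: Moves the arm, as the interface text tells. Its arguments: {"type":"object","properties":{"plan":{"type":"array"}},"required":["plan"]}

```bash
mkdir -p pics; cat > h.py <<'E'
import numpy as np, cv2
from plant import state, camera, calibration, close_job
def cam(name):
    c=calibration(name)
    if 'hand_eye' in c:
        s=state(); T=np.eye(4); T[:3,:3]=s['eef_rot']; T[:3,3]=s['tcp_pos']; T=T@np.array(c['hand_eye'])
        return c,T[:3,:3],T[:3,3]
    return c,np.array(c['orientation']).reshape(3,3),np.array(c['eye'])
def shot(name,fn):
    C=cam(name); im=camera(name); cv2.imwrite(f'pics/{fn}.png',im[:,:,::-1]); np.save(f'pics/{fn}.npy',np.array([C],dtype=object),allow_pickle=True); return C,im
def load(fn): return np.load(f'pics/{fn}.npy',allow_pickle=True)[0]
def ray(C,u,v):
    c,R,e=C; f=240/np.tan(np.radians(c['vertical_fov'])/2)
    d=np.array([u-c['cx'],v-c['cy']])/f; k=c['k1']; p=d.copy()
    for _ in range(20): p=d/(1+k*(p@p))
    return e,R@np.array([p[0],-p[1],-1])
def onz(C,u,v,z):
    e,d=ray(C,u,v); return e+d*(z-e[2])/d[2]
def proj(C,X):
    c,R,e=C; f=240/np.tan(np.radians(c['vertical_fov'])/2)
    q=R.T@(np.array(X)-e); p=np.array([q[0],-q[1]])/-q[2]; p=p*(1+c['k1']*(p@p)); return p*f+[c['cx'],c['cy']]
E
python3 - <<'E'
from h import *
print(state()); 
for n in ['scene','top','wrist']: shot(n,n+'0'); print(n,calibration(n))
E
```

```text
{'clock': 0.0, 'joint_positions': array([ 1.06590852e+00,  2.45828932e-01,  1.55903268e+00,  1.31971377e-05,
        1.33867456e+00, -1.74080323e-01]), 'joint_velocities': array([-1.25364103e-03, -4.82607002e-04,  4.63822182e-04, -6.89258139e-05,
       -5.34560566e-04,  5.60469640e-04]), 'effort': array([-2.64183793e-03, -4.29487753e+01, -3.26138091e+01, -2.41915477e-04,
        5.07487959e-03,  1.13177759e-05]), 'tcp_pos': array([0.21084986, 0.61430464, 0.25216073]), 'eef_rot': array([[-9.45779219e-01,  3.24808811e-01, -9.51334877e-04],
       [ 3.24810016e-01,  9.45777765e-01, -1.69480414e-03],
       [ 3.49264058e-04, -1.91191363e-03, -9.99998111e-01]]), 'force': array([0.11607683, 0.21449154, 0.31669842]), 'moment': array([-0.0172331 ,  0.01431915,  0.04761008]), 'grip_width': 0.08524546053576794}
scene {'vertical_fov': 49.339668945436884, 'cx': 308.82444795231544, 'cy': 244.51190671458596, 'k1': -0.15206988225988002, 'eye': array([1.38613121, 0.09287695, 0.77891655]), 'orientation': array([[-0.07878821, -0.62628542,  0.77560234],
       [ 0.99672501, -0.03527592,  0.07276588],

[... 156 characters left out ...]
29461537475, 'eye': array([0.42538901, 0.00953804, 1.10371717]), 'orientation': array([[ 0.0296789 ,  0.99405987, -0.10470974],
       [-0.999279  ,  0.03198883,  0.02045001],
       [ 0.02367808,  0.10402731,  0.99429255]])}
wrist {'vertical_fov': 64.73763028221258, 'cx': 316.1883505100886, 'cy': 243.69365808019194, 'k1': -0.04255223307696493, 'hand_eye': array([[-4.77801341e-05,  9.63564867e-01,  2.67474757e-01,
         6.71998381e-02],
       [ 9.99999995e-01,  2.24760490e-05,  9.76653015e-05,
        -1.80231625e-04],
       [ 8.80950775e-05,  2.67474760e-01, -9.63564863e-01,
        -1.20730138e-01],
       [ 0.00000000e+00,  0.00000000e+00,  0.00000000e+00,
         1.00000000e+00]])}
```

View pics/top0.png

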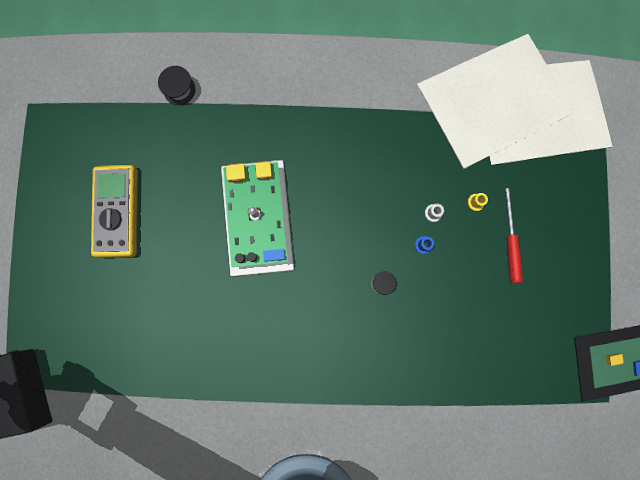

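View pics/scene0.png

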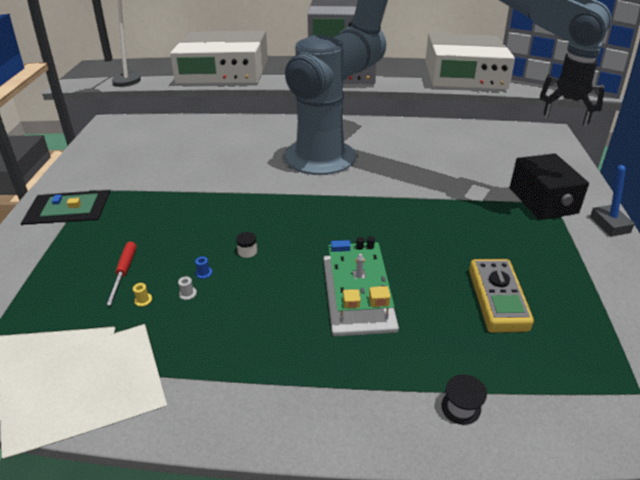

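The top view shows the aluminium collar at (434,212), with the blue and yellow ones as look-alikes, and the post at (255,213). In the scene view the collar is at (187,288) and the post at (360,262). I'll zoom in on both.

```bash
python3 - <<'E'
from h import *
t=cv2.imread('pics/top0.png'); s=cv2.imread('pics/scene0.png')
def crop(im,u,v,r): return cv2.resize(im[v-r:v+r,u-r:u+r],(400,300) if 0 else (300,300),interpolation=cv2.INTER_CUBIC)
a=np.vstack([np.hstack([crop(t,434,212,20),crop(t,255,213,20)]),np.hstack([crop(s,187,288,20),crop(s,360,262,20)])])
cv2.imwrite('pics/crop0.png',a)
T=load('top0');S=load('scene0')
print('collar top',onz(T,435,211,.038),'scene',onz(S,186,281,.038))
print('post',onz(T,255,213,.104),onz(S,360,256,.104))
e1,d1=ray(T,255,213);e2,d2=ray(S,360,256)
x=np.linalg.lstsq(np.c_[d1,-d2],e2-e1,rcond=None)[0];print(e1+d1*x[0],e2+d2*x[1])
E
```

```text
collar top [ 0.60569958 -0.2432312   0.038     ] scene [ 0.60675199 -0.24256855  0.038     ]
post [0.57903971 0.1126097  0.104     ] [0.58208107 0.11981299 0.104     ]
[0.57951584 0.1129291  0.10090214] [0.57918787 0.11990991 0.10157146]
```

View pics/crop0.png

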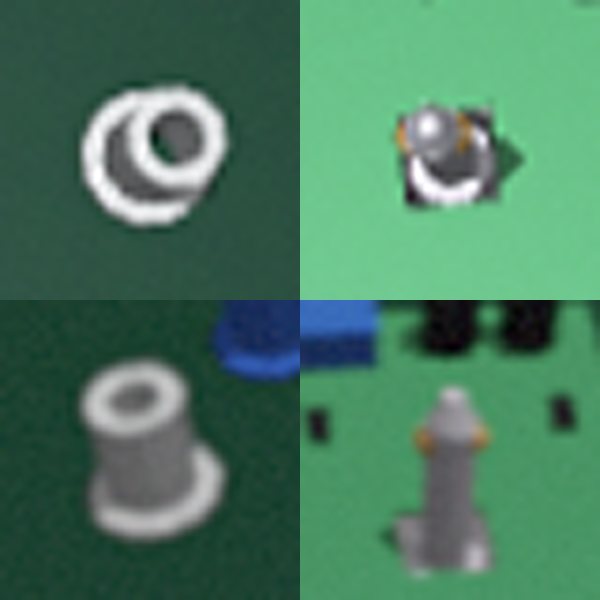

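```bash
python3 - <<'E'
from h import *
T=load('top0');S=load('scene0')
print('collar top',onz(T,437.7,210,.038),'scene',onz(S,185,281,.038))
e1,d1=ray(T,252.3,210.1);e2,d2=ray(S,360.3,254.3)
x=np.linalg.lstsq(np.c_[d1,-d2],e2-e1,rcond=None)[0];print('post',e1+d1*x[0],e2+d2*x[1])
im=cv2.imread('pics/top0.png'); hsv=cv2.cvtColor(im,cv2.COLOR_BGR2HSV)
m=cv2.inRange(hsv,(50,80,140),(85,255,255)); m[:150]=0;m[290:]=0;m[:,:210]=0;m[:,310:]=0
c=max(cv2.findContours(cv2.morphologyEx(m,cv2.MORPH_CLOSE,np.ones((15,15))),0,2)[0],key=cv2.contourArea)
b=cv2.boxPoints(cv2.minAreaRect(c)); P=np.array([onz(T,*p,.052) for p in b]);print(b,P, P.mean(0))
s=state();R=s['eef_rot']
tgt=np.array([.608,-.248,.2]);print('yaw x',np.arctan2(R[1,0],R[0,0]))
E
```

```text
collar top [ 0.60796275 -0.2488112   0.038     ] scene [ 0.60689625 -0.24472504  0.038     ]
post [0.58354159 0.11735662 0.10927599] [0.58340137 0.12017241 0.10955898]
[[221.46785 167.2958 ]
 [277.42307 161.83676]
 [287.14374 261.4738 ]
 [231.18854 266.93283]] [[0.67736445 0.18944982 0.052     ]
 [0.69184053 0.07791672 0.052     ]
 [0.49342362 0.05110797 0.052     ]
 [0.47916825 0.16010418 0.052     ]] [0.58544921 0.11964467 0.052     ]
yaw x 2.8107888234600105
```

The collar is at about (0.607, -0.247) and the stand at about (0.583, 0.119), with a yaw of about 8°. The current jaw direction keeps clear of the blue collar, so I'll keep it and move over the collar.

Call:
jog_arm(plan=[0,0,0,-0.15,-0.15,0,0.6,0,0,0,-0.73,-0.76,0,0.6,0,0,0,-0.73,-0.76,0,0.6,0,0,0,-0.73,-0.76,0,0.6,0,0,0,-0.73,-0.76,0,0.6,0,0,0,-0.73,-0.76,0,0.6,0,0,0,-0.73,-0.76,0,0.6])

```text
clock: 0.85
tcp_pos: [0.3452, 0.3249, 0.253]
eef_rot: [[-0.945, 0.328, 0.0], [0.328, 0.945, -0.001], [-0.0, -0.001, -1.0]]
force: [-0.0, 1.1, -0.1]
grip_width: 0.0511
```

Call:
jog_arm(plan=[0,0,0,-0.73,-0.76,0,0.6,0,0,0,-0.73,-0.76,0,0.6,0,0,0,-0.73,-0.76,0,0.6,0,0,0,-0.73,-0.76,0,0.6,0,0,0,-0.73,-0.76,0,0.6,0,0,0,-0.73,-0.76,0,0.6,0,0,0,-0.73,-0.76,0,0.6])

```text
clock: 1.55
tcp_pos: [0.4783, 0.0377, 0.2533]
eef_rot: [[-0.944, 0.329, 0.0], [0.329, 0.944, -0.001], [-0.0, -0.001, -1.0]]
force: [0.5, -0.2, -0.1]
grip_width: 0.0512
```

Call:
jog_arm(plan=[0,0,0,-0.73,-0.76,0.17,0.6,0,0,0,-0.73,-0.76,0.17,0.6,0,0,0,-0.73,-0.76,0.17,0.6,0,0,0,-0.73,-0.76,0.17,0.6,0,0,0,-0.73,-0.76,0.17,0.6,0,0,0,-0.73,-0.76,0.17,0.6,0,0,0,-0.73,-0.76,0.17,0.6,0,0,0,-0.73,-0.76,0.17,0.6,0,0,0,-0.73,-0.76,0.17,0.6])

```text
clock: 2.45
tcp_pos: [0.6101, -0.2446, 0.2017]
eef_rot: [[-0.946, 0.324, -0.001], [0.324, 0.946, 0.001], [0.002, 0.001, -1.0]]
force: [-0.6, 0.2, -0.2]
grip_width: 0.0512
```

```bash
python3 - <<'E'
from h import *
C,im=shot('wrist','w1'); s=state();print(s['clock'],s['tcp_pos'],s['eef_rot'],s['joint_positions'],s['grip_width'])
print(proj(C,[.607,-.247,.038]))
E
```

```text
2.5 [ 0.61007585 -0.24408588  0.20203643] [[-9.46123223e-01  3.23805793e-01 -8.09881643e-04]
 [ 3.23805094e-01  9.46123394e-01  8.85847941e-04]
 [ 1.05309066e-03  5.75877508e-04 -9.99999280e-01]] [-5.52913611e-01  3.08275338e-01  1.57772725e+00  3.45424990e-04
  1.25674451e+00 -1.79406784e+00] 0.05108910515618458
[311.97314756 226.62312577]
```

View pics/w1.png

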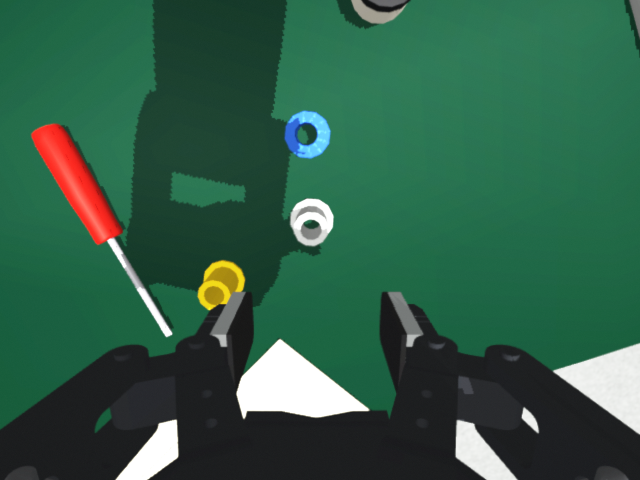

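The wrist view shows the silver collar with its flange centred near (312,221) and its top bore near (312,229). The yellow collar is at (213,295) and the blue one at (308,134). I'll refine the collar's position from the bore.

```bash
python3 - <<'E'
from h import *
C=load('w1'); im=cv2.imread('pics/w1.png'); hsv=cv2.cvtColor(im,cv2.COLOR_BGR2HSV)
m=cv2.inRange(hsv,(0,0,90),(180,60,255)); m2=np.zeros_like(m); m2[190:255,280:345]=m[190:255,280:345]
c=max(cv2.findContours(m2,0,1)[0],key=cv2.contourArea); (u,v),r=cv2.minEnclosingCircle(c); print(u,v,r,cv2.boundingRect(c))
print('flange ring',onz(C,312,221,.004),'bore',onz(C,312,229,.038))
for n,u,v in [('y',213,296),('b',308,134)]: print(n,onz(C,u,v,.038))
cv2.imwrite('pics/w1c.png',cv2.resize(im[185:260,270:350],(640,600),interpolation=cv2.INTER_CUBIC))
E
```

```text
310.0422668457031 221.99295043945312 24.331174850463867 (290, 198, 44, 49)
flange ring [ 0.60954673 -0.24821922  0.004     ] bore [ 0.60878183 -0.24759525  0.038     ]
y [ 0.63544592 -0.34208137  0.038     ]
b [ 0.54108019 -0.22722092  0.038     ]
```

View pics/w1c.png

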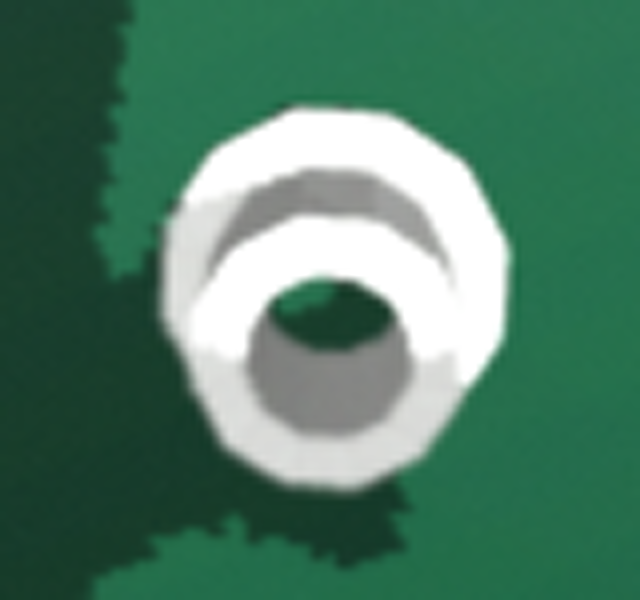

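Call:
jog_arm(plan=[0,0,0,0,-0.012,0.12,0.6,0,0,0,0,-0.012,0.27,0.6,0,0,0,0,-0.012,0.4,0.6,0,0,0,0,-0.012,0.5,0.6,0,0,0,0,-0.012,0.57,0.6,0,0,0,0,-0.012,0.57,0.6,0,0,0,0,-0.012,0.57,0.6])

```text
clock: 3.2
tcp_pos: [0.6095, -0.2479, 0.0322]
eef_rot: [[-0.946, 0.324, 0.0], [0.324, 0.946, -0.0], [-0.0, -0.0, -1.0]]
force: [0.1, 0.0, 0.2]
grip_width: 0.0513
```

Call:
jog_arm(plan=[0,0,0,0,0,0,0.25,0,0,0,0,0,0,0.25,0,0,0,0,0,0,0.25,0,0,0,0,0,0,0.25,0,0,0,0,0,0,0.25,0,0,0,0,0,0,0.25])

```text
clock: 3.8
tcp_pos: [0.6107, -0.2496, 0.0339]
eef_rot: [[-0.946, 0.325, 0.003], [0.325, 0.946, -0.002], [-0.004, -0.0, -1.0]]
force: [-1.0, 2.3, 7.1]
grip_width: 0.0249
```

Call:
jog_arm(plan=[0,0,0,0,0,-0.005,0,0,0,0,0,0,-0.005,0,0,0,0,0,0,-0.005,0,0,0,0,0,0,-0.005,0])

```text
clock: 4.2
tcp_pos: [0.6096, -0.2493, 0.0339]
eef_rot: [[-0.946, 0.325, 0.001], [0.325, 0.946, -0.001], [-0.001, -0.0, -1.0]]
force: [-1.0, -0.1, 5.4]
grip_width: 0.0246
```

```bash
python3 - <<'E'
from h import *
C,im=shot('wrist','w2'); s=state();print(s['clock'],s['tcp_pos'],s['force'],s['moment'],s['grip_width'])
cv2.imwrite('pics/w2c.png',cv2.resize(im[200:440,160:480,::-1],(640,480)))
E
```

```text
4.25 [ 0.6096228  -0.24924338  0.03387138] [-1.59070653  0.17972462  6.30098891] [ 0.11312996  0.24943561 -0.01873083] 0.024572059405159413
```

View pics/w2c.png

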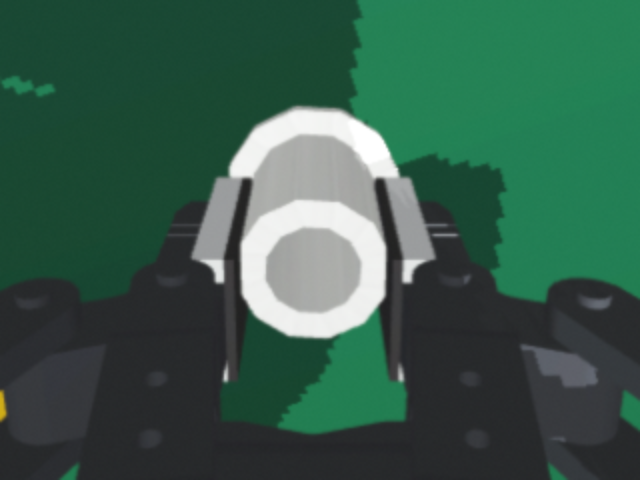

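The collar is held square on its flats, and its bore centre in the full picture is near (316.5,334).

```bash
python3 - <<'E'
from h import *
C=load('w2'); s=state(); p=onz(C,160+314/2,200+268/2,.038); print(p, np.array(s['eef_rot']).T@(p-s['tcp_pos']))
E
```

```text
[ 0.60713516 -0.24830395  0.038     ] [ 2.65379129e-03  7.95296959e-05 -4.13127659e-03]
```

Call:
jog_arm(plan=[0,0,0,0,0,-0.05,0,0,0,0,0,0,-0.2,0,0,0,0,0,0,-0.36,0,0,0,0,0,0,-0.5,0,0,0,0,0,0,-0.5,0,0,0,0,0,0,-0.5,0])

```text
clock: 4.85
tcp_pos: [0.6096, -0.2492, 0.1847]
eef_rot: [[-0.946, 0.325, 0.002], [0.325, 0.946, -0.002], [-0.003, -0.001, -1.0]]
force: [0.8, 0.0, -0.7]
grip_width: 0.0248
```

Call:
jog_arm(plan=[0,0,0,0.03,0.12,0,0,0,0,0,0.14,0.57,0,0,0,0,0,0.14,0.57,0,0,0,0,0,0.14,0.57,0,0,0,0,0,0.14,0.57,0,0])

```text
clock: 5.35
tcp_pos: [0.6235, -0.0687, 0.1801]
eef_rot: [[-0.948, 0.32, -0.005], [0.32, 0.948, 0.002], [0.005, 0.001, -1.0]]
force: [1.1, -0.3, -0.4]
grip_width: 0.0245
```

Call:
jog_arm(plan=[0,0,0,0.14,0.57,0,0,0,0,0,0.14,0.57,0,0,0,0,0,0.14,0.57,0,0,0,0,0,0.14,0.57,0,0,0,0,0,0.14,0.57,0,0,0,0,0,0.14,0.57,0,0,0,0,0,0.14,0.57,0,0,0,0,0,0.14,0.57,0,0])

```text
clock: 6.15
tcp_pos: [0.6407, 0.1002, 0.1823]
eef_rot: [[-0.945, 0.327, -0.001], [0.327, 0.945, -0.0], [0.001, -0.0, -1.0]]
force: [0.2, -0.6, 0.5]
grip_width: 0.0245
```

```bash
python3 - <<'E'
from h import *
C,im=shot('wrist','w3'); s=state();print(s['clock'],s['tcp_pos'],s['force'],s['moment'],s['grip_width'])
print(proj(C,[.583,.119,.109]))
E
```

```text
6.2 [0.64080064 0.10032269 0.18254685] [-0.21835099 -0.2040138  -0.2308056 ] [ 0.00808009  0.00408075 -0.03372441] 0.0245061218286546
[314.53381494 152.474528  ]
```

View pics/w3.png

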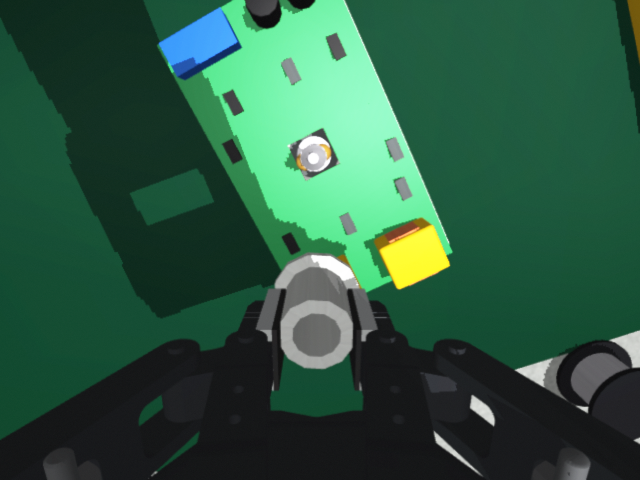

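The post tip is at (314,157), with balls left and right of it. The collar is held straight, its bore centre at (316.5,335).

```bash
python3 - <<'E'
from h import *
C=load('w3'); im=cv2.imread('pics/w3.png'); s=state(); R=np.array(s['eef_rot']); t=s['tcp_pos']
g=cv2.cvtColor(im,cv2.COLOR_BGR2HSV); m=cv2.inRange(g,(0,0,110),(180,40,255))
q=m[135:180,290:340]; cs=cv2.findContours(q,0,1)[0]
for c in cs:
    if cv2.contourArea(c)>5:print(cv2.boundingRect(c),cv2.contourArea(c))
m=cv2.inRange(g,(0,0,60),(180,30,160))[300:370,275:360]
cs,_=cv2.findContours(m,1,1)
for c in cs:
    if cv2.contourArea(c)>300: (a,b),r=cv2.minEnclosingCircle(c); print('bore?',a+275,b+300,r)
for z in (.099,.109,.119): p=onz(C,314,157,z);print(z,p,R.T@(p-t))
p=onz(C,316.5,335,t[2]+.0041); print('bore in tool',R.T@(p-t))
cv2.imwrite('pics/w3c.png',np.hstack([cv2.resize(im[132:182,290:340],(400,400),interpolation=2),cv2.resize(im[295:375,276:356],(400,400),interpolation=2)]))
E
```

```text
(12, 35, 9, 10) 26.0
(0, 7, 7, 7) 8.0
(7, 0, 35, 37) 822.5
bore? 316.2066421508789 334.29151153564453 25.010988235473633
bore? 316.1018943786621 326.6230411529541 41.54856872558594
0.099 [0.58540718 0.11781627 0.099     ] [ 0.05803746 -0.00154258  0.08356918]
0.109 [0.585007   0.11802032 0.109     ] [ 0.05848614 -0.00148268  0.07356934]
0.119 [0.58460681 0.11822437 0.119     ] [ 0.05893482 -0.00142278  0.06356949]
bore in tool [ 0.00243609 -0.00026204 -0.00409902]
```

View pics/w3c.png

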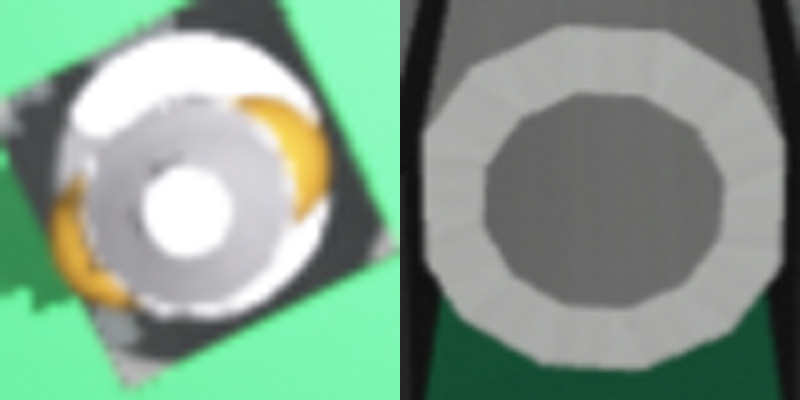

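Call:
jog_arm(plan=[0,0,0,0.08,-0.002,0,0,0,0,0,0.185,-0.005,0,0,0,0,0,0.185,-0.005,0.03,0,0,0,0,0.185,-0.005,0.06,0,0,0,0,0.185,-0.005,0.08,0,0,0,0,0.185,-0.005,0.08,0,0,0,0,0.185,-0.005,0.08,0])

```text
clock: 6.9
tcp_pos: [0.5883, 0.118, 0.1586]
eef_rot: [[-0.946, 0.325, -0.0], [0.325, 0.946, -0.0], [0.0, -0.0, -1.0]]
force: [0.2, -0.3, 0.2]
grip_width: 0.0246
```

```bash
python3 - <<'E'
from h import *
s=state();print(s['clock'],s['tcp_pos'],s['force'],s['moment'])
C,im=shot('scene','s4')
cv2.imwrite('pics/s4c.png',cv2.resize(im[200:300,300:420,::-1],(720,600),interpolation=2))
E
```

```text
6.9 [0.58833992 0.11802746 0.15856105] [ 0.17200959 -0.30090972  0.15390619] [-0.03327569  0.03840443  0.01404138]
```

View pics/s4c.png

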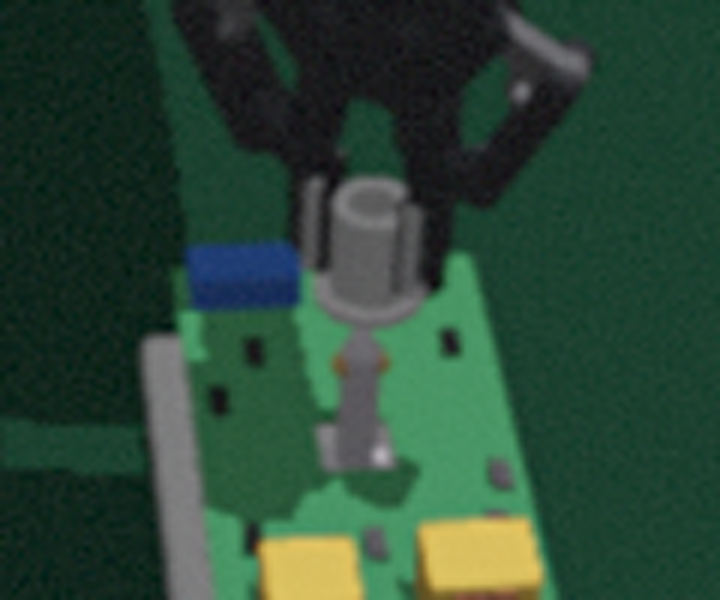

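In the scene picture the collar hangs right over the post; the small sideways offset is explained by perspective. The underside is at about z = 0.125, so I'll descend by feel.

Call:
jog_arm(plan=[0,0,0,0,0,0.015,0,0,0,0,0,0,0.03,0,0,0,0,0,0,0.04,0,0,0,0,0,0,0.045,0,0,0,0,0,0,0.045,0])

```text
clock: 7.45
tcp_pos: [0.5876, 0.1184, 0.1449]
eef_rot: [[-0.946, 0.325, -0.001], [0.325, 0.946, -0.0], [0.001, -0.0, -1.0]]
force: [-0.1, 0.3, -1.1]
grip_width: 0.0246
```

Call:
jog_arm(plan=[0,0,0,0,0,0.006,0,0,0,0,0,0,0.013,0,0,0,0,0,0,0.02,0,0,0,0,0,0,0.02,0])

```text
clock: 7.85
tcp_pos: [0.5876, 0.1184, 0.1389]
eef_rot: [[-0.946, 0.325, -0.001], [0.325, 0.946, 0.0], [0.001, -0.0, -1.0]]
force: [0.1, -0.6, -0.3]
grip_width: 0.0246
```

Call:
jog_arm(plan=[0,0,0,0,0,0.005,0,0,0,0,0,0,0.01,0,0,0,0,0,0,0.01,0])

```text
clock: 8.15
tcp_pos: [0.5877, 0.1184, 0.136]
eef_rot: [[-0.946, 0.325, -0.0], [0.325, 0.946, -0.0], [0.0, -0.0, -1.0]]
force: [-0.2, -0.6, -0.5]
grip_width: 0.0248
```

Call:
jog_arm(plan=[0,0,0,0,0,0.005,0,0,0,0,0,0,0.01,0,0,0,0,0,0,0.01,0])

```text
clock: 8.45
tcp_pos: [0.5878, 0.1182, 0.1331]
eef_rot: [[-0.946, 0.325, -0.0], [0.325, 0.946, -0.0], [-0.0, -0.0, -1.0]]
force: [-0.5, -1.5, -0.0]
grip_width: 0.0245
```

Call:
jog_arm(plan=[0,0,0,0,0,0.004,0,0,0,0,0,0,0.007,0,0,0,0,0,0,0.007,0])

```text
clock: 8.75
tcp_pos: [0.5881, 0.118, 0.1316]
eef_rot: [[-0.946, 0.325, 0.001], [0.325, 0.946, -0.001], [-0.001, -0.001, -1.0]]
force: [-0.0, -3.2, 2.2]
grip_width: 0.0249
```

Call:
jog_arm(plan=[0,0,0,0,0,0.004,0,0,0,0,0,0,0.007,0,0,0,0,0,0,0.007,0])

```text
clock: 9.05
tcp_pos: [0.5886, 0.1176, 0.1304]
eef_rot: [[-0.946, 0.325, 0.002], [0.325, 0.946, -0.002], [-0.002, -0.001, -1.0]]
force: [-1.8, -4.7, 6.5]
grip_width: 0.0245
```

Call:
jog_arm(plan=[0,0,0,0,0,0.004,0,0,0,0,0,0,0.007,0,0,0,0,0,0,0.007,0])

```text
clock: 9.35
tcp_pos: [0.588, 0.1181, 0.1275]
eef_rot: [[-0.946, 0.325, 0.0], [0.325, 0.946, -0.001], [-0.001, -0.0, -1.0]]
force: [-1.0, -3.2, 2.7]
grip_width: 0.0245
```

Call:
jog_arm(plan=[0,0,0,0,0,0.004,0,0,0,0,0,0,0.007,0,0,0,0,0,0,0.007,0])

```text
clock: 9.65
tcp_pos: [0.5876, 0.1182, 0.1242]
eef_rot: [[-0.946, 0.325, -0.0], [0.325, 0.946, -0.0], [0.0, -0.001, -1.0]]
force: [0.2, -3.5, -0.0]
grip_width: 0.0245
```

The collar's edge passed the balls, with a peak of about 6.5 N at an underside height of about 0.096. That puts the balls at about 0.094 and the click at an underside of about 0.052, or TCP about 0.086. I'll ease the sideways load and slide down.

Call:
jog_arm(plan=[0,0,0,-0.001,-0.003,0.005,0,0,0,0,-0.001,-0.003,0.015,0,0,0,0,-0.001,-0.003,0.025,0,0,0,0,-0.001,-0.003,0.033,0,0,0,0,-0.001,-0.003,0.033,0])

```text
clock: 10.15
tcp_pos: [0.5874, 0.1176, 0.114]
eef_rot: [[-0.946, 0.325, -0.001], [0.325, 0.946, 0.0], [0.001, 0.0, -1.0]]
force: [-0.5, -0.8, -0.8]
grip_width: 0.0247
```

Call:
jog_arm(plan=[0,0,0,0,0,0.01,0,0,0,0,0,0,0.02,0,0,0,0,0,0,0.03,0,0,0,0,0,0,0.037,0,0,0,0,0,0,0.037,0])

```text
clock: 10.65
tcp_pos: [0.5875, 0.1175, 0.1031]
eef_rot: [[-0.946, 0.325, -0.001], [0.325, 0.946, 0.0], [0.001, -0.0, -1.0]]
force: [0.2, -0.9, -1.1]
grip_width: 0.0244
```

Call:
jog_arm(plan=[0,0,0,0,0,0.005,0,0,0,0,0,0,0.01,0,0,0,0,0,0,0.01,0])

```text
clock: 10.95
tcp_pos: [0.5876, 0.1175, 0.1004]
eef_rot: [[-0.946, 0.325, -0.0], [0.325, 0.946, 0.0], [0.0, -0.0, -1.0]]
force: [-0.3, -1.7, -1.8]
grip_width: 0.0247
```

Call:
jog_arm(plan=[0,0,0,0,0,0.005,0,0,0,0,0,0,0.01,0,0,0,0,0,0,0.01,0])

```text
clock: 11.25
tcp_pos: [0.5877, 0.1175, 0.0974]
eef_rot: [[-0.946, 0.325, -0.0], [0.325, 0.946, 0.0], [0.0, -0.0, -1.0]]
force: [0.5, -1.2, -1.3]
grip_width: 0.0244
```

Call:
jog_arm(plan=[0,0,0,0,0,0.005,0,0,0,0,0,0,0.01,0,0,0,0,0,0,0.01,0])

```text
clock: 11.55
tcp_pos: [0.5877, 0.1175, 0.0945]
eef_rot: [[-0.946, 0.325, -0.0], [0.325, 0.946, 0.0], [0.0, -0.0, -1.0]]
force: [0.4, -0.7, -1.0]
grip_width: 0.0249
```

Call:
jog_arm(plan=[0,0,0,0,0,0.004,0,0,0,0,0,0,0.007,0,0,0,0,0,0,0.007,0])

```text
clock: 11.85
tcp_pos: [0.5877, 0.1175, 0.0925]
eef_rot: [[-0.946, 0.325, -0.0], [0.325, 0.946, 0.0], [0.0, -0.0, -1.0]]
force: [-1.0, -1.7, -1.1]
grip_width: 0.0247
```

Call:
jog_arm(plan=[0,0,0,0,0,0.003,0,0,0,0,0,0,0.003,0])

```text
clock: 12.05
tcp_pos: [0.5877, 0.1175, 0.0916]
eef_rot: [[-0.946, 0.325, -0.0], [0.325, 0.946, 0.0], [0.0, -0.0, -1.0]]
force: [-0.2, -0.8, -1.0]
grip_width: 0.0246
```

Call:
jog_arm(plan=[0,0,0,0,0,0.003,0,0,0,0,0,0,0.003,0])

```text
clock: 12.25
tcp_pos: [0.5877, 0.1175, 0.0909]
eef_rot: [[-0.946, 0.325, -0.0], [0.325, 0.946, -0.0], [0.0, -0.0, -1.0]]
force: [-0.7, -1.6, -0.2]
grip_width: 0.0248
```

Call:
jog_arm(plan=[0,0,0,0,0,0.003,0,0,0,0,0,0,0.003,0])

```text
clock: 12.45
tcp_pos: [0.5877, 0.1175, 0.0898]
eef_rot: [[-0.946, 0.325, -0.0], [0.325, 0.946, -0.0], [0.0, -0.0, -1.0]]
force: [-1.3, -1.9, -0.3]
grip_width: 0.0247
```

Call:
jog_arm(plan=[0,0,0,0,0,0.003,0,0,0,0,0,0,0.003,0])

```text
clock: 12.65
tcp_pos: [0.5876, 0.1175, 0.0887]
eef_rot: [[-0.946, 0.325, -0.0], [0.325, 0.946, 0.0], [0.0, -0.0, -1.0]]
force: [0.9, -1.7, -2.7]
grip_width: 0.0245
```

Call:
jog_arm(plan=[0,0,0,0,0,0.003,0,0,0,0,0,0,0.003,0])

```text
clock: 12.85
tcp_pos: [0.5877, 0.1172, 0.0878]
eef_rot: [[-0.946, 0.325, -0.0], [0.325, 0.946, -0.0], [0.0, -0.0, -1.0]]
force: [-0.1, -1.6, -3.2]
grip_width: 0.0245
```

Call:
jog_arm(plan=[0,0,0,0,0,0.003,0,0,0,0,0,0,0.003,0])

```text
clock: 13.05
tcp_pos: [0.5878, 0.1173, 0.0875]
eef_rot: [[-0.946, 0.325, -0.0], [0.325, 0.946, -0.0], [0.0, -0.0, -1.0]]
force: [-1.8, -2.8, -0.3]
grip_width: 0.0246
```

Call:
jog_arm(plan=[0,0,0,0,0,0,0,0,0,0,0,0,0,0])

```text
clock: 13.25
tcp_pos: [0.5878, 0.1173, 0.0875]
eef_rot: [[-0.946, 0.325, -0.0], [0.325, 0.946, -0.0], [0.0, -0.0, -1.0]]
force: [-2.7, -3.5, -0.6]
grip_width: 0.0248
```

Call:
jog_arm(plan=[0,0,0,0,0,0.002,0,0,0,0,0,0,0.002,0])

```text
clock: 13.45
tcp_pos: [0.5881, 0.1175, 0.0871]
eef_rot: [[-0.946, 0.325, 0.001], [0.325, 0.946, 0.0], [-0.001, 0.0, -1.0]]
force: [-0.5, -3.7, 1.9]
grip_width: 0.0247
```

Call:
jog_arm(plan=[0,0,0,0,0,0.002,0,0,0,0,0,0,0.002,0])

```text
clock: 13.65
tcp_pos: [0.5882, 0.1176, 0.0866]
eef_rot: [[-0.946, 0.325, 0.001], [0.325, 0.946, 0.0], [-0.001, 0.0, -1.0]]
force: [-2.2, -1.6, 3.6]
grip_width: 0.0244
```

Call:
jog_arm(plan=[0,0,0,0,0,0.002,0,0,0,0,0,0,0.002,0])

```text
clock: 13.85
tcp_pos: [0.5883, 0.1176, 0.0861]
eef_rot: [[-0.946, 0.325, 0.001], [0.325, 0.946, 0.0], [-0.001, 0.001, -1.0]]
force: [-1.3, -0.8, 3.8]
grip_width: 0.0249
```

Call:
jog_arm(plan=[0,0,0,0,0,0.002,0,0,0,0,0,0,0.002,0])

```text
clock: 14.05
tcp_pos: [0.5882, 0.1176, 0.0853]
eef_rot: [[-0.946, 0.325, 0.001], [0.325, 0.946, 0.0], [-0.001, 0.001, -1.0]]
force: [-0.7, 0.1, 5.1]
grip_width: 0.0249
```

```bash
python3 - <<'E'
from h import *
C,im=shot('wrist','w5'); C2,im2=shot('scene','s5'); s=state();print(s['clock'],s['tcp_pos'],s['force'],s['moment'])
a=cv2.resize(im[200:400,220:420,::-1],(500,500),interpolation=2); b=cv2.resize(im2[225:295,320:362+0,::-1] if 0 else im2[225:295,330:388,::-1],(300,362),interpolation=2)
b=cv2.copyMakeBorder(b,0,500-362,0,0,0); cv2.imwrite('pics/v5.png',np.hstack([a,b]))
E
```

```text
14.15 [0.58824183 0.11759563 0.08534086] [-0.25966792 -1.01106026  4.765975  ] [-0.14463168  0.10834354  0.01576243]
```

View pics/v5.png

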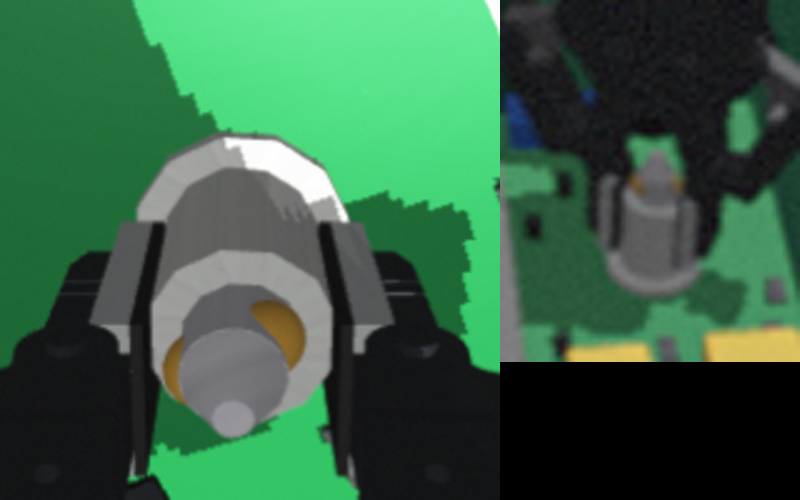

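The wrist view shows both brass balls standing out above the collar's rim. After the dip at TCP 0.088 the push settled at about 5 N, the board's force alone, and the height matches the predicted 0.086. So it has clicked, and I'll release.

Call:
jog_arm(plan=[0,0,0,0,0,-0.003,0.33,0,0,0,0,0,-0.003,0.45,0,0,0,0,0,-0.003,0.6,0,0,0,0,0,-0.003,0.6,0,0,0,0,0,-0.003,0.6])

```text
clock: 14.65
tcp_pos: [0.5876, 0.1175, 0.0856]
eef_rot: [[-0.946, 0.325, -0.0], [0.325, 0.946, 0.0], [0.0, -0.0, -1.0]]
force: [0.7, 0.9, 0.4]
grip_width: 0.0516
```

```bash
python3 - <<'E'
from h import *
C,im=shot('wrist','w6'); s=state();print(s['clock'],s['tcp_pos'],s['force'],s['moment'],s['grip_width'])
cv2.imwrite('pics/v6.png',cv2.resize(im[200:400,200:440,::-1],(720,600),interpolation=2))
E
```

```text
14.7 [0.58768764 0.11747019 0.08568046] [ 0.84567154 -0.23887327  0.25927018] [ 0.02146925 -0.00464229  0.00759837] 0.051267754054734764
```

View pics/v6.png

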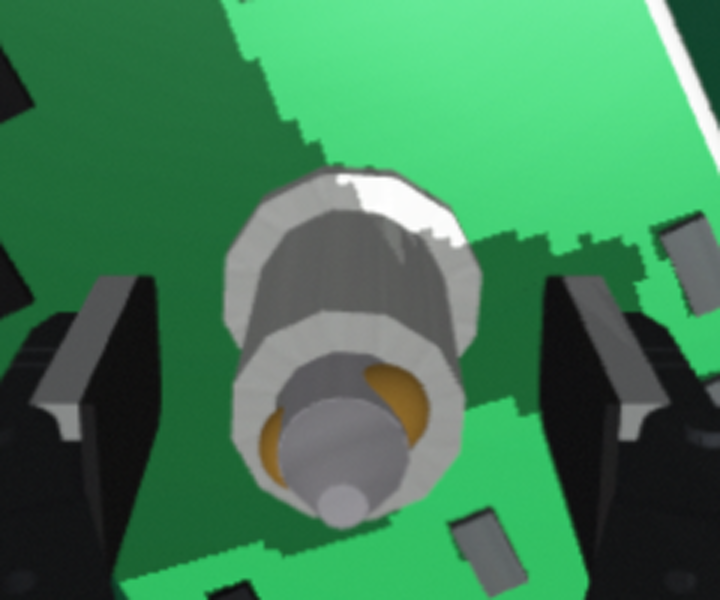

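Both balls are still fully out above the rim with the fingers open, and the force is back to zero. I'll retreat straight up and take a last look.

Call:
jog_arm(plan=[0,0,0,0,0,-0.03,0.6,0,0,0,0,0,-0.12,0.6,0,0,0,0,0,-0.25,0.6,0,0,0,0,0,-0.35,0.6,0,0,0,0,0,-0.4,0.6,0,0,0,0,0,-0.4,0.6,0,0,0,0,0,-0.4,0.6,0,0,0,0,0,-0.4,0.6])

```text
clock: 15.5
tcp_pos: [0.5866, 0.1174, 0.2035]
eef_rot: [[-0.946, 0.325, -0.004], [0.325, 0.946, -0.0], [0.004, -0.001, -1.0]]
force: [-0.1, -0.2, -0.8]
grip_width: 0.051
```

```bash
python3 - <<'E'
from h import *
C,im=shot('scene','s7'); s=state();print(s['clock'],s['tcp_pos'],s['force'])
W,iw=shot('wrist','w7')
o=cv2.imread('pics/scene0.png')
print('post tip proj',proj(C,[.585,.118,.109]))
a=[cv2.resize(x[225:305,320:390],(350,400),interpolation=2) for x in (o,im[:,:,::-1])]
r=proj(W,[.585,.118,.09]); print(r); u,v=int(r[0]),int(r[1]); print(iw.shape)
d=cv2.absdiff(o,im[:,:,::-1].copy()).max(2)
for n,(x,y) in dict(jar=(247,245),meter=(500,295),sd=(122,270),blue=(203,267),yel=(142,294)).items(): print(n,d[y-25:y+25,x-25:x+25].mean())
cv2.imwrite('pics/v7.png',np.hstack(a))
E
```

```text
15.55 [0.58664026 0.1174261  0.20353067] [0.13338612 0.32299326 0.33793858]
post tip proj [359.1942302  254.98993969]
[316.76104853 244.98667113]
(480, 640, 3)
jar 4.3032
meter 2.8572
sd 4.0228
blue 13.2348
yel 4.08
```

View pics/v7.png

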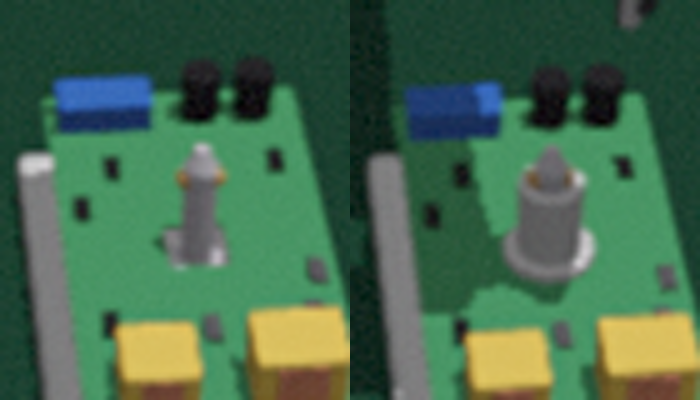

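The last picture shows the collar on the post with the balls above its rim. The board sits about 7 zoomed pixels lower than before (roughly 4–5 mm), with nothing touching it.

```bash
python3 -c "
from h import *
print(close_job())"
```

```text
the job is handed in; nothing more can be done
None
```

The aluminium collar is on the post, flange down and clicked under the two sprung balls, holding the board pressed down. I handed the job in at about 15.6 s of the 51 s allowed.

- **Feel:**
  - The collar passed the balls with about 6.5 N at an underside height of about 0.096 m. That put the post about 5 mm above nominal and agreed with the camera estimate of the tip (0.109 m).
  - Near the click the force dipped to about -3 N, then settled at about 5 N, so I stopped there. The largest force I read on the post was about 6.5 N, though forces were read only at the end of each short move.
- **Last checks:**
  - After I let go and backed off, both balls stood fully out above the rim.
  - The board sits roughly 4–5 mm lower than at the start.
  - The jar, meter, screwdriver and yellow collar areas showed only small picture changes.
- **What did not agree cleanly:**
  - The board's 3 N starting force did not show as a separate step before the dip. I read it as overlapping the pull of the balls.
  - After release the collar seemed to rise about 1–2 mm relative to the post. I took this as it settling against the balls.
  - The picture difference around the blue collar was larger (13 against about 4). The removed aluminium collar lies inside that patch, so I put it down to that and did not check the blue collar further.
  - I did not do a pull-up test.

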